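Build the sieve stack for the creek-gravel lesson

TASK

Get the sieve set ready for the children's creek-gravel sample: stack it on the blue pan from the bottom up, one part at a time - first the fine green sieve, then the medium yellow one, then the coarse red one, and the white lid on top - each settled fully home in the part below so that the stack stands straight. Leave the tape, hand lens, spoon, jar and eraser where they lie.

Things in the scene. Friction and masses are not known exactly. Their poses are not given: they have to be found in the camera images.
- pan_grip (a point): Receiver pan, bottom of the stack: a plain blue round plastic cup with closed floor, 60 mm across and 40 mm high, wall 3.5 mm (53 mm across inside), 36 mm deep, about 150 g, loose, standing upright on the table. Point: on its axis, 12 mm below its rim and 28 mm above its underside; z up.
- fine_grip (a point): Fine sieve: green, steel mesh so close (2 mm) that it looks solid grey. 60 mm across and 42 mm high: upright wall 34 mm high, 3.5 mm thick, over a tapered skirt 8 mm high. Point: on its axis, 12 mm below the rim, 30 mm above the underside; z up. Skirt 41 mm across at its foot, 50 mm at the wall; it drops into the 53 mm opening below, any way round, till the wall rests on the rim: the point is then 34 mm above that of the part below.
- medium_grip (a point): Medium sieve: yellow, steel mesh of 4.5 mm pitch. 60 mm across and 42 mm high: upright wall 34 mm high, 3.5 mm thick, over a tapered skirt 8 mm high. Point: on its axis, 12 mm below the rim, 30 mm above the underside; z up. Grip across the wall at the point or higher: fingertips more than 22 mm below the point foul the part beneath. Seats like the fine sieve, 34 mm from point to point.
- coarse_grip (a point): Coarse sieve: red, wide-open steel mesh of 9.5 mm pitch. 60 mm across and 42 mm high: upright wall 34 mm high, 3.5 mm thick, over a tapered skirt 8 mm high. Point: on its axis, 12 mm below the rim, 30 mm above the underside; z up. Grip and seat it like the other sieves, 34 mm from point to point; about 1.5 mm of play all round. About 60 g, as are all but the pan.
- lid_knob (a point): Lid: white disc 60 mm across, 6 mm thick, with an upright round knob (22 mm across, 32 mm high) on top and the sieves' tapered 8 mm skirt beneath. Point: on the axis in the knob, 10 mm below its top, 22 mm above the disc's upper face, 36 mm above the underside; z up. Grip across the knob at the point or higher. Seated, the point is 40 mm above that of the sieve below.
- tape: Bystander: roll of blue tape lying flat, 100 mm across, 24 mm high, hole 80 mm. Origin: centre of its underside.
- lens: Bystander: black hand lens lying flat, 157 mm long, rim 64 mm across, 10 mm high. Origin: middle of its length, on the underside; x along it towards the glass.
- spoon: Bystander: white plastic spoon, 150 mm long, lying flat, less than 25 mm high. Origin: about the middle of its length; x along it towards the bowl.
- jar: Bystander: small clear jar of pebbles with a black cap, 44 mm across, 48 mm high, upright. Origin: centre of its underside.
- eraser: Bystander: white eraser in a blue sleeve, 59 x 24 x 14 mm, lying flat. Origin: centre of its underside; x along it.
Not all that is in view belongs to the job. Of the things that look like the part that bears lid_knob, take the one that is nearest to the robot's base at the start. There is more than one size of the part that bears coarse_grip; the job needs the smaller.

How it is judged:
By the outcome, as a careful person would: the job done as asked, in the order asked, and still so for the second after the job is handed in, with the robot touching nothing.
It also fails if it takes over 96 s, if anything falls off the work surface, if the arm or the gripper's body presses on something with over 40 N, if the wrist force passes 120 N, or if a joint passes its speed limit or range.

ROBOT

A 7-joint arm with a two-finger parallel gripper is mounted at the origin on the work surface. World frame = base frame: x ahead of the robot, y to its left, z up, the work surface at z = 0. Lengths are in m, angles in rad, forces in N, time in s.
With the tool pointing down it reaches from about 0.425 to 0.875 m from the base axis. Payload 4.7 kg.
Tool frame: the origin (TCP) lies at the very end of the fingers, on their centre line; the grasp point (between the pads) lies 19 mm behind it; z points along the fingers, y is the line along which they close (so a half turn about z gives the same grasp; the last joint's range is limited). The gripper opens to 87 mm and grips with 3 to 60 N. Pads are 19 mm wide; open, the fingers measure 117 mm over their backs; the gripper's body (75 mm by 190 mm) begins 51 mm behind the grasp point.
Start: joints at [-1.086, 0.321, -0.07, 1.45, 0.023, 1.371, -0.057], TCP at [0.295, 0.579, 0.223] pointing down, gripper open.
Joint ranges: [-2.86, 2.86], [-0.3, 2.09], [-1.38, 1.24], [0.06, 2.45], [-1.56, 4.7], [0.09, 2.05], [-2.69, 2.69]. Speed limits (rad/s): [2.57, 2.57, 3.14, 3.14, 3.14, 3.14, 3.14].

INTERFACE

Orientations are given as a rotation vector (axis times angle).
In Python, from bench import ctrl, get_image, job gives the robot as it stands.
- The arm moves only by the shell command python3 -m crank 'ROWS' [FORCE]. ROWS is JSON, a list that holds one entry, the list of rows, each a list of 5 numbers: the shift along the tool's x, y, z in mm, then the turn about the tool's z in rad, then the closure, from -1 (fully open) to 1 (shut), so that 0 is half open. A call has 1 to 10 rows; each row shifts and turns the commanded pose from where the row before left it, along the tool's axes as they then stand; what a row does not reach is not made up. A row lasts 1/12 s, in which the tool goes at most 41.7 mm and 7.16 degrees, less where a joint would pass 70% of its speed; a pose out of reach is approached as far as the arm can. A call with a gripper value outside its range is refused whole. The fingers move at their own pace and stop on an object; FORCE is the grip in N (left out, the last holds). Time passes only in rows, so rows that do not move let the fingers close. It gives the time, the measured TCP pose, the force, the opening and the grip force at its end, in the units of the state.
- ctrl.get_state(): the state, without advancing time (a new reading comes with each control period).
- get_image(name): name is "scene" or "top"; returns a dict with "pixels" (480x640x3 uint8, red, green, blue), "fx", "fy", "cx", "cy" (pixels), "T" (4x4, takes a point from camera to world coordinates). Camera axes: x right, y down, z forward; pixel columns grow to the right and rows downward; lengths in m; the calibration is good to about 2 mm. A picture is of the moment at which its call begins. There is no depth.
- job.close_job(): hands the job in; it is judged then, once.
The state is a dict: "time": time; "joint_positions": joint angles; "qd": joint speeds; "joint_torque": joint torques, N m; "position": TCP position; "tool_rot": TCP orientation; "ft_force": force on the tool from outside, world axes, zero at the start; "torque": the same for the moment, N m; "grip_width": opening from 0.0 (shut) to 1.0 (fully open); "grip_force": force on a finger pad.
Only numpy, scipy, OpenCV 4.12 (cv2) and the standard library are available. Lean on these libraries where they do the work, as an engineer would, in place of code of your own. Each camera call takes 0.05 s, during which the arm holds its last target. There are 200 camera calls.

## Working session

There is one attempt and no reset: what is moved stays moved. The work goes in short steps, Python scripts to look and compute and a shell command to move; the robot and the scene stay as the last step left them, time stands still between calls to the robot, and variables do not carry over. Pictures are saved under pics/ and viewed, at most 14 in all, crops included, and the job is handed in when it is done.

```bash
mkdir -p pics
python3 - <<'E'
from bench import ctrl,get_image
import cv2,numpy as np
for n in("scene","top"):
    d=get_image(n);cv2.imwrite(f"pics/{n}0.png",d["pixels"][:,:,::-1]);print(n,d["fx"],d["fy"],d["cx"],d["cy"],np.round(d["T"],4).tolist())
s=ctrl.get_state();print(s["time"],s["position"],s["tool_rot"],s["grip_width"])
E
```

```text
scene 499.8334706882375 499.8334706882375 318.6617118325557 243.23847258889583 [[-0.0215, 0.7255, -0.6879, 1.1895], [0.9997, 0.0215, -0.0086, -0.0008], [0.0086, -0.6879, -0.7257, 0.687], [0.0, 0.0, 0.0, 1.0]]
top 529.4104570758736 529.4104570758736 312.1552123375609 244.3033300942394 [[-0.004, -0.995, 0.1001, 0.4753], [-0.9998, 0.0021, -0.0191, 0.0061], [0.0188, -0.1002, -0.9948, 0.9962], [0.0, 0.0, 0.0, 1.0]]
0.1 [0.29470162 0.57880153 0.2215851 ] [-7.32724803e-01 -3.05467832e+00  2.66145089e-03] 1.0023127855213612
```

View pics/scene0.png

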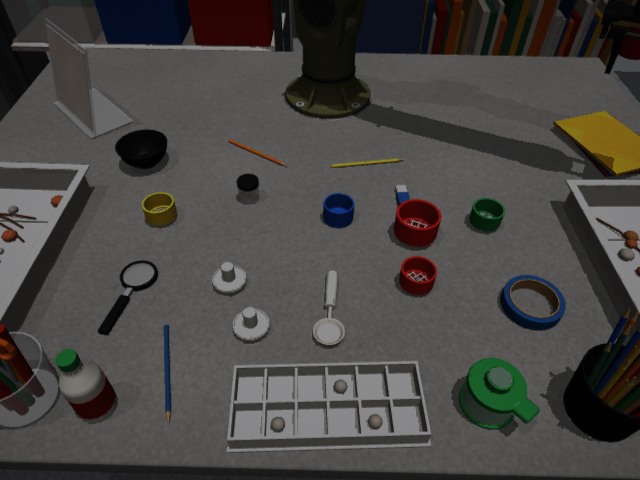

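View pics/top0.png

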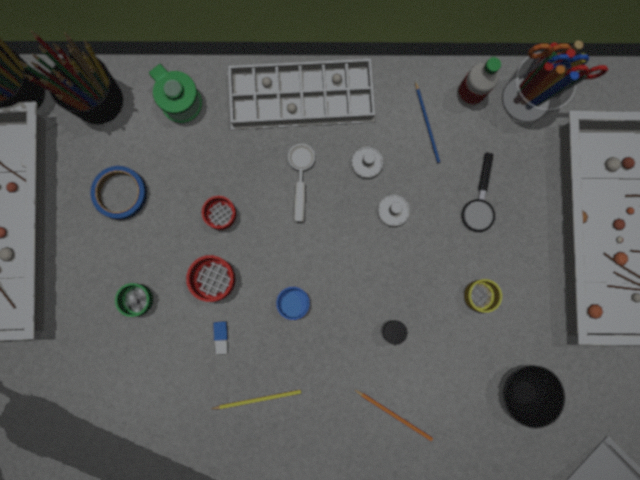

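The scene view shows two white lids, at (229,278) and (251,321), and two red sieves, at (417,223) large and (418,276) small. There is also the pan (339,210), green (487,215) and yellow (160,209). The green-lidded pot at (495,392) is a distractor. The lid nearer the base is (229,278), which is (394,209) in the top view. The smaller red is (220,213) in the top view.

```bash
cat > h.py <<'E'
from bench import ctrl,get_image
import cv2,numpy as np
from scipy.spatial.transform import Rotation as R
HSV={'pan':((105,120,40),(125,255,255)),'fine':((45,90,30),(85,255,255)),'medium':((20,120,50),(35,255,255)),'coarse':((0,130,50),(8,255,255))}
def mask(img,k):
    h=cv2.cvtColor(img,cv2.COLOR_RGB2HSV)
    if k=='lid': return cv2.inRange(h,(0,0,125),(180,45,255))
    m=cv2.inRange(h,*HSV[k])
    return m|cv2.inRange(h,(172,130,50),(180,255,255)) if k=='coarse' else m
def ray(d,u,v,z):
    T=np.array(d["T"]);r=T[:3,:3]@[(u-d["cx"])/d["fx"],(v-d["cy"])/d["fy"],1]
    return (T[:3,3]+r*(z-T[2,3])/r[2])
def blob(d,k,at,rad=40):
    m=mask(d["pixels"],k);w=np.zeros_like(m);cv2.circle(w,at,rad,255,-1)
    m=cv2.morphologyEx(m&w,cv2.MORPH_OPEN,np.ones((2,2)))
    c,_=cv2.findContours(m,cv2.RETR_EXTERNAL,cv2.CHAIN_APPROX_NONE)
    h=cv2.convexHull(np.vstack([x for x in c if len(x)>12]));M=cv2.moments(h)
    return M['m10']/M['m00'],M['m01']/M['m00'],cv2.boundingRect(h)
def go(x,y,z,yaw=None):
    "tool-frame shift in mm from present pose to world TCP x,y,z"
    s=ctrl.get_state();r=R.from_rotvec(s["tool_rot"]);print("t",round(s["time"],2),"pos",np.round(s["position"],4),"F",np.round(s["ft_force"],1),"w",round(s["grip_width"],3))
    print("shift",np.round(r.inv().apply(np.array([x,y,z])-s["position"])*1e3,1),"xaxis",np.round(r.as_matrix()[:,0],3))
E
python3 - <<'E'
from h import *
t=get_image("top");s=get_image("scene")
for k,a,b,z in(('pan',(293,303),(339,210),.02),('fine',(135,300),(487,215),.023),('medium',(484,296),(160,209),.023),('coarse',(220,213),(418,276),.023),('lid',(394,209),(229,278),.004)):
    for d,p in((t,a),(s,b)):
        u,v,bb=blob(d,k,p,26);print(k,round(u,1),round(v,1),bb,np.round(ray(d,u,v,z),4))
# lid: disc fitted at z~.01 in top; 
T=t["pixels"][:,:,::-1]
a=cv2.resize(T[185:345,100:260],(400,400),interpolation=2);b=cv2.resize(T[130:230,340:440],(400,400),interpolation=2)
cv2.imwrite("pics/crop1.png",cv2.convertScaleAbs(np.hstack([a,b]),alpha=1.5))
go(.5,.3,.1)
E
```

```text
pan 293.6 304.0 (278, 288, 32, 33) [0.4639 0.0219 0.02  ]
pan 339.7 210.0 (324, 194, 31, 35) [0.4662 0.0307 0.02  ]
fine 134.0 300.6 (116, 285, 37, 33) [0.4711 0.3116 0.023 ]
fine 489.9 213.3 (474, 199, 32, 34) [0.4697 0.3233 0.023 ]
medium 483.7 296.4 (466, 281, 36, 32) [ 0.4762 -0.3281  0.023 ]
medium 159.5 209.2 (143, 193, 32, 34) [ 0.4779 -0.3206  0.023 ]
coarse 219.5 213.3 (203, 197, 34, 33) [0.6314 0.1589 0.023 ]
coarse 419.9 274.0 (402, 257, 36, 38) [0.6283 0.1684 0.023 ]
lid 394.5 210.6 (380, 196, 30, 30) [ 0.6393 -0.1698  0.004 ]
lid 229.8 278.1 (214, 264, 33, 28) [ 0.6314 -0.1636  0.004 ]
t 0.2 pos [0.2947 0.579  0.2219] F [-0.5 -0.3 -0.1] w 0.997
shift [-309.5 -155.4  122.1] xaxis [-0.891  0.454 -0.   ]
```

View pics/crop1.png

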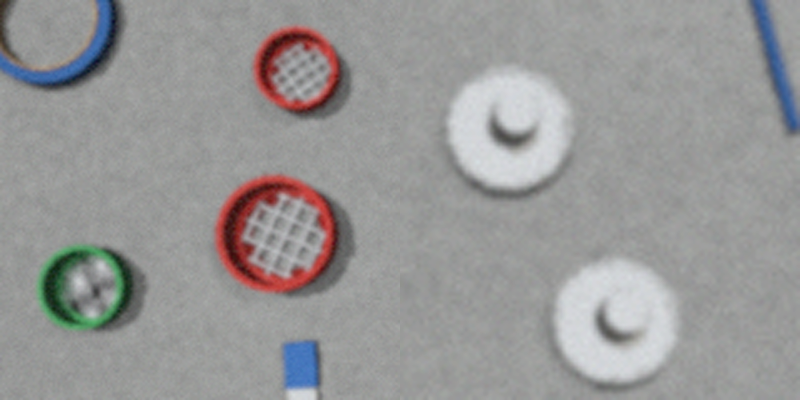

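The crop confirms the choice. The small red is at top (220,213), against the larger one at (211,279), and the lid nearer the base is the lower one at (394,209). The two cameras disagree by about 9 mm in y, so I'll centre on the pan by touch first and use that to calibrate.

```bash
python3 -m crank '[[[0,0,0,-0.118,-1],[0,0,0,-0.118,-1],[0,0,0,-0.118,-1],[0,0,0,-0.117,-1],[-12,-39,0,0,-1],[-12,-39,0,0,-1],[-12,-39,0,0,-1],[-12,-39,0,0,-1],[-12,-39,0,0,-1],[-12,-39,0,0,-1]]]' 10
python3 -m crank '[[[-12,-39,0,0,-1],[-12,-39,0,0,-1],[-12,-39,0,0,-1],[-12,-39,0,0,-1],[-12,-39,0,0,-1],[-12,-39,10,0,-1],[-12,-39,10,0,-1],[0,-39,20,0,-1],[0,0,20,0,-1]]]'
python3 -c "
from h import *
go(.465,.026,.011)"
```

```text
time: 1.03
position: [0.3671, 0.3432, 0.2225]
tool_rot: [-0.0, 3.142, 0.0]
ft_force: [1.0, -0.3, 0.6]
grip_width: 1.001
grip_force: 0.0
time: 1.78
position: [0.4518, 0.0275, 0.164]
tool_rot: [0.017, 3.139, -0.003]
ft_force: [0.7, 0.2, 0.3]
grip_width: 1.001
grip_force: 0.0
t 1.78 pos [0.4518 0.0275 0.164 ] F [0.7 0.2 0.3] w 1.001
shift [-12.8  -1.1 153. ] xaxis [-1.     0.011 -0.003]
```

```bash
python3 -m crank '[[[-13,-1,30,0,-1],[0,0,35,0,-1],[0,0,35,0,-1],[0,0,30,0,-1],[0,0,22,0,-1],[0,0,0,0,0.6],[0,0,0,0,0.6],[0,0,0,0,0.6],[0,0,0,0,0.6],[0,0,0,0,0.6]]]' 8
python3 -m crank '[[[0,0,0,0,0.6],[0,0,0,0,0.6],[0,0,0,0,-1],[0,0,0,0,-1],[0,0,0,0,-1],[0,0,0,0,-1]]]'
```

```text
time: 2.62
position: [0.4654, 0.0351, 0.0134]
tool_rot: [-0.0, 3.138, 0.001]
ft_force: [-0.0, -0.7, 0.9]
grip_width: 0.709
grip_force: 0.4
time: 3.12
position: [0.4636, 0.035, 0.0116]
tool_rot: [0.001, -3.141, -0.0]
ft_force: [-0.4, -0.0, -0.1]
grip_width: 0.89
grip_force: 0.0
```

```bash
python3 -c "
from h import *
print(np.round(ctrl.get_state()['joint_positions'],2));go(.4655,.0352,.0118)"
```

```text
[-0.48  0.16  0.37  2.13 -0.07  0.87  1.5 ]
t 3.12 pos [0.4636 0.035  0.0116] F [-0.4 -0.  -0.1] w 0.89
shift [-1.9  0.2 -0.2] xaxis [-1. -0.  0.]
```

```bash
python3 -m crank '[[[0,0,0,0.121,-1],[0,0,0,0.121,-1],[0,0,0,0.121,-1],[0,0,0,0.121,-1],[0,0,0,0.121,-1],[0,0,0,0.121,-1],[0,0,0,0.121,-1],[0,0,0,0.121,-1],[0,0,0,0.121,-1],[0,0,0,0.121,-1]]]' 8
python3 -m crank '[[[0,0,0,0.121,-1],[0,0,0,0.121,-1],[0,0,0,0.119,0.6],[0,0,0,0,0.6],[0,0,0,0,0.6],[0,0,0,0,0.6],[0,0,0,0,0.6],[0,0,0,0,0.6],[0,0,0,0,0.6]]]'
python3 -c "
from h import *
go(.471,.3175,.2)"
```

```text
time: 3.95
position: [0.4636, 0.0349, 0.0115]
tool_rot: [-1.794, -2.579, 0.0]
ft_force: [0.1, 0.0, -0.3]
grip_width: 1.002
grip_force: 0.0
time: 4.7
position: [0.4638, 0.0349, 0.0117]
tool_rot: [2.221, 2.222, 0.0]
ft_force: [0.7, 0.1, -0.7]
grip_width: 0.697
grip_force: 8.0
t 4.7 pos [0.4638 0.0349 0.0117] F [ 0.7  0.1 -0.7] w 0.697
shift [ 282.6    7.5 -188.3] xaxis [-0.001  1.     0.   ]
```

```bash
python3 -m crank '[[[0,0,0,0,-1],[0,0,0,0,-1],[0,0,-10,0,-1],[0,0,-40,0,-1],[0,0,-40,0,-1],[30,0,-20,0,-1],[41,1,0,0,-1],[41,1,0,0,-1],[41,1,0,0,-1],[41,1,0,0,-1]]]' 8
python3 -c "
from h import *
t=get_image('top');s=get_image('scene')
for k,a,b,z in(('pan',(290,303),(343,210),.02),('fine',(135,300),(487,215),.023)):
    for d,p in((t,a),(s,b)):
        u,v,bb=blob(d,k,p,30);print(k,round(u,1),round(v,1),bb,np.round(ray(d,u,v,z),4))
cv2.imwrite('pics/s1.png',s['pixels'][:,:,::-1])
go(.471,.3175,.15)"
```

```text
time: 5.53
position: [0.4678, 0.2308, 0.1231]
tool_rot: [2.222, 2.221, 0.003]
ft_force: [0.9, -0.7, 0.2]
grip_width: 0.999
grip_force: 0.0
pan 288.2 304.8 (272, 289, 33, 32) [0.4624 0.0317 0.02  ]
pan 344.7 210.0 (330, 194, 30, 34) [0.4659 0.0405 0.02  ]Traceback (most recent call last):
  File "<string>", line 6, in <module>
    u,v,bb=blob(d,k,p,30);print(k,round(u,1),round(v,1),bb,np.round(ray(d,u,v,z),4))
           ~~~~^^^^^^^^^^
  File "h.py", line 17, in blob
    h=cv2.convexHull(np.vstack([x for x in c if len(x)>12]));M=cv2.moments(h)
                     ~~~~~~~~~^^^^^^^^^^^^^^^^^^^^^^^^^^^^^
    return _nx.concatenate(arrs, 0, dtype=dtype, casting=casting)
           ~~~~~~~~~~~~~~~^^^^^^^^^^^^^^^^^^^^^^^^^^^^^^^^^^^^^^^
ValueError: need at least one array to concatenate
```

```bash
python3 -m crank '[[[40,1,0,0,-1],[40,1,0,0,-1],[5,0,0,0,-1],[0,0,40,0,-1],[0,0,35,0,-1],[0,0,25,0,-1],[0,0,0,0,-1]]]' 8
python3 -c "
from h import *
go(.470,.3163,.013)"
```

```text
time: 6.22
position: [0.4661, 0.3107, 0.0169]
tool_rot: [-2.221, -2.222, 0.016]
ft_force: [-1.7, -1.6, -0.5]
grip_width: 0.998
grip_force: 0.0
t 6.22 pos [0.4661 0.3107 0.0169] F [-1.7 -1.6 -0.5] w 0.998
shift [5.6 4.  3.8] xaxis [-0.     1.    -0.007]
```

```bash
python3 -m crank '[[[4,3,2,0,-1],[0,0,0,0,-1],[0,0,0,0,-1]]]' 20
python3 -c "
from h import *
go(.470,.3163,.013)"
```

```text
time: 6.47
position: [0.4746, 0.3192, 0.0222]
tool_rot: [2.221, 2.221, 0.007]
ft_force: [0.3, 0.6, 0.2]
grip_width: 1.001
grip_force: 0.0
t 6.47 pos [0.4746 0.3192 0.0222] F [0.3 0.6 0.2] w 1.001
shift [-2.9 -4.6  9.2] xaxis [-0.     1.     0.003]
```

```bash
python3 -m crank '[[[-2,-3,8,0,-1],[0,0,0,0,0.6],[0,0,0,0,0.6],[0,0,0,0,0.6],[0,0,0,0,0.6],[0,0,0,0,0.6],[0,0,0,0,0.6],[0,0,0,0,0.6]]]' 20
python3 -c "
from h import *
go(.470,.3163,.013)"
```

```text
time: 7.13
position: [0.4701, 0.316, 0.012]
tool_rot: [2.221, 2.221, 0.001]
ft_force: [-0.1, -0.6, 1.1]
grip_width: 0.678
grip_force: 19.8
t 7.13 pos [0.4701 0.316  0.012 ] F [-0.1 -0.6  1.1] w 0.678
shift [ 0.3 -0.1 -1. ] xaxis [-0.  1.  0.]
```

```bash
python3 -m crank '[[[0,0,-40,0,0.6],[0,0,-40,0,0.6],[-20,0,-18,0,0.6],[-40,-1,0,0,0.6],[-40,-1,0,0,0.6],[-40,-1,0,0,0.6],[-40,-1,0,0,0.6],[-40,-1,0,0,0.6],[-30,-1,0,0,0.6],[-20,0,0,0,0.6]]]' 20
python3 -m crank '[[[-11,0,0,0,0.6],[0,0,0,0,0.6],[0,0,0,0,0.6],[0,0,0,0,0.6]]]'
python3 -c "
from h import *
s=get_image('scene');t=get_image('top')
cv2.imwrite('pics/a.png',cv2.resize(s['pixels'][110:260,240:440,::-1],(800,600)))
go(.4638,.0349,.044)"
```

```text
time: 7.97
position: [0.4631, 0.0421, 0.1097]
tool_rot: [-2.226, -2.217, 0.0]
ft_force: [-0.8, 0.1, -1.0]
grip_width: 0.673
grip_force: 19.8
time: 8.3
position: [0.4638, 0.0368, 0.1096]
tool_rot: [-2.219, -2.224, -0.001]
ft_force: [0.0, 0.6, -0.7]
grip_width: 0.673
grip_force: 19.8
t 8.4 pos [0.4638 0.0367 0.1096] F [-0.   0.  -1.1] w 0.674
shift [-1.8  0.  65.6] xaxis [-0.003  1.     0.   ]
```

View pics/a.png

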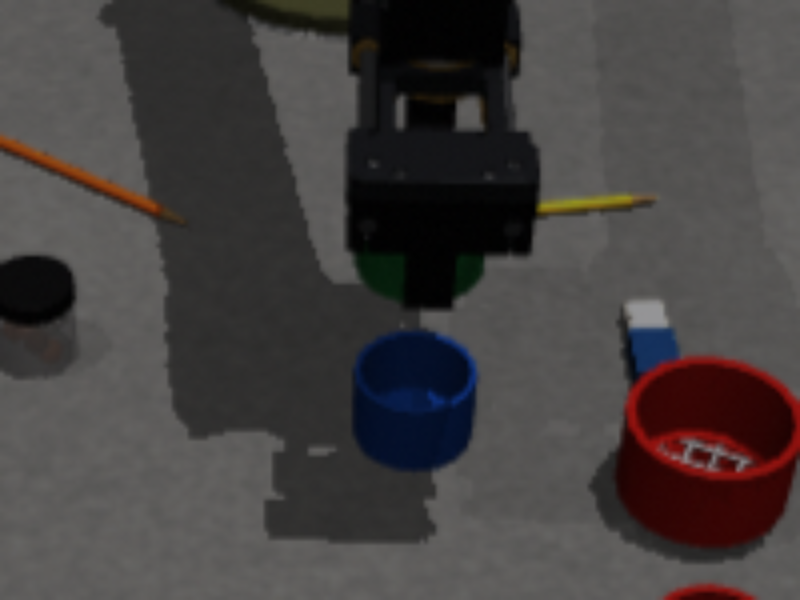

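The held green sieve spans columns 355–487 in the crop, and the pan 352–477 at (414,395). Allowing for perspective they line up, so I'll lower it.

```bash
python3 -m crank '[[[0,0,25,0,0.6],[0,0,20,0,0.6],[0,0,10,0,0.6],[0,0,6,0,0.6],[0,0,3,0,0.6],[0,0,2,0,0.6],[0,0,0,0,0.6]]]' 20
python3 -c "
from h import *
go(.4638,.0349,.044)"
```

```text
time: 8.98
position: [0.4644, 0.0356, 0.0443]
tool_rot: [2.221, 2.222, 0.002]
ft_force: [-0.7, -0.2, -1.2]
grip_width: 0.674
grip_force: 19.9
t 8.98 pos [0.4644 0.0356 0.0443] F [-0.7 -0.2 -1.2] w 0.674
shift [-0.7 -0.6  0.3] xaxis [-0.001  1.     0.001]
```

```bash
python3 -m crank '[[[0,0,1,0,-1],[0,0,0,0,-1],[0,0,0,0,-1],[0,0,-15,0,-1],[0,0,-35,0,-1],[-30,0,-30,0,-1],[-40,1,0,0,-1],[-40,1,0,0,-1],[-40,2,0,0,-1],[-40,2,0,0,-1]]]' 20
python3 -m crank '[[[-40,2,0,0,-1],[-40,2,0,0,-1],[-40,1,0,0,-1],[-30,1,0,0,-1],[-20,0,10,0,-1],[0,0,20,0,-1],[0,0,10,0,-1],[0,0,0,0,-1]]]' 20
python3 -c "
from h import *
s=get_image('scene');t=get_image('top')
a=cv2.resize(s['pixels'][150:250,290:390,::-1],(400,400));b=cv2.resize(t['pixels'][255:355,240:340,::-1],(400,400))
cv2.imwrite('pics/b.png',cv2.convertScaleAbs(np.hstack([a,b]),alpha=1.8))
for d,p in((t,(288,304)),(s,(344,192))):print(blob(d,'fine',p,30))
go(.4767,-.3255,.013)"
```

```text
time: 9.82
position: [0.4699, -0.1564, 0.1231]
tool_rot: [2.22, 2.221, 0.003]
ft_force: [1.0, 1.1, 0.0]
grip_width: 1.0
grip_force: 0.0
time: 10.48
position: [0.4741, -0.3233, 0.0797]
tool_rot: [-2.218, -2.218, 0.002]
ft_force: [0.4, 0.3, -0.5]
grip_width: 1.0
grip_force: 0.0
(289.0347533632287, 304.6761958146487, (272, 288, 35, 34))
(344.2758194186766, 195.7247990105133, (328, 180, 32, 34))
t 10.58 pos [ 0.476  -0.3235  0.0821] F [ 0.3 -0.3 -0. ] w 1.0
shift [-2.1  0.8 69.1] xaxis [-0.001  1.     0.001]
```

View pics/b.png

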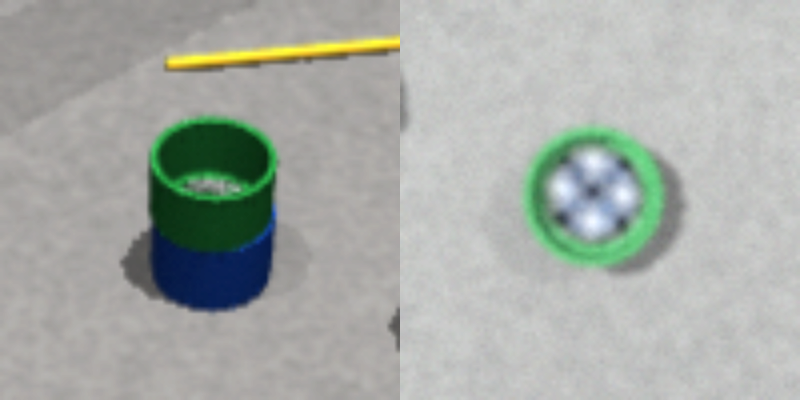

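The sieve is on the pan, with a thin blue crescent showing on its right at (275,212) of the crop. I'll check the boundary for tilt while the medium is being gripped.

```bash
python3 -c "
from h import *
s=get_image('scene')
g=mask(s['pixels'],'fine');b=mask(s['pixels'],'pan')
for c in range(327,361,2):
    G=[r for r in range(170,240) if g[r,c]];B=[r for r in range(170,240) if b[r,c]]
    print(c,G and (G[0],G[-1]),B and (B[0],B[-1]))
"
python3 -m crank '[[[-1,0,30,0,-1],[0,0,25,0,-1],[0,0,13,0,-1],[0,0,0,0,-1],[0,0,0,0,-1]]]' 20
python3 -c "
from h import *
go(.4767,-.3255,.013)"
```

```text
327 (189, 189) []
329 (184, 194) []
331 (182, 196) (223, 223)
333 (181, 209) (213, 224)
335 (180, 210) (213, 224)
337 (180, 211) (213, 226)
339 (180, 211) (214, 226)
341 (179, 211) (214, 226)
343 (179, 212) (213, 226)
345 (180, 212) (214, 226)
347 (180, 212) (213, 226)
349 (180, 211) (213, 225)
351 (181, 210) (212, 225)
353 (182, 208) (211, 223)
355 (183, 207) (209, 220)
357 (185, 195) (206, 216)
359 [] []
time: 11.05
position: [0.4761, -0.3253, 0.0147]
tool_rot: [-2.221, -2.222, -0.0]
ft_force: [-0.6, 0.5, 0.2]
grip_width: 0.999
grip_force: 0.0
t 11.05 pos [ 0.4761 -0.3253  0.0147] F [-0.6  0.5  0.2] w 0.999
shift [-0.2  0.6  1.7] xaxis [-0.001  1.     0.   ]
```

```bash
python3 -m crank '[[[0,0,2,0,0.6],[0,0,0,0,0.6],[0,0,0,0,0.6],[0,0,0,0,0.6],[0,0,0,0,0.6],[0,0,0,0,0.6],[0,0,0,0,0.6],[0,0,0,0,0.6]]]' 20
python3 -c "
from h import *
t=get_image('top');s=get_image('scene')
print(ray(t,289.03,304.68,.057)+[.0014,.0032,0],ray(s,344.28,195.7,.057)+[-.0021,-.0056,0])
go(.4638,.0349,.078)"
```

```text
time: 11.72
position: [0.4762, -0.3257, 0.0127]
tool_rot: [2.221, 2.221, 0.001]
ft_force: [-1.1, 0.2, 4.7]
grip_width: 0.687
grip_force: 20.0
[0.46446921 0.03244683 0.057     ] [0.46371373 0.03239228 0.057     ]
t 11.82 pos [ 0.4762 -0.3257  0.0127] F [-1.5  1.3  5.5] w 0.69
shift [360.6 -12.4 -65.3] xaxis [-0.  1. -0.]
```

```bash
python3 -m crank '[[[0,0,-20,0,0.6],[0,0,-40,0,0.6],[0,0,-40,0,0.6],[20,0,-27,0,0.6],[40,-2,0,0,0.6],[40,-2,0,0,0.6],[40,-2,0,0,0.6],[40,-2,0,0,0.6],[40,-2,0,0,0.6],[40,-2,0,0,0.6]]]' 20
python3 -m crank '[[[40,0,0,0,0.6],[35,0,0,0,0.6],[20,0,0,0,0.6],[3,0,0,0,0.6],[0,0,0,0,0.6],[0,0,0,0,0.6]]]'
python3 -c "
from h import *
s=get_image('scene')
a=cv2.resize(s['pixels'][130:240,290:400,::-1],(600,600))
cv2.imwrite('pics/c.png',cv2.convertScaleAbs(a,alpha=1.8))
y=mask(s['pixels'],'medium');w=y[140:215,310:380];print(cv2.boundingRect(w),blob(s,'fine',(344,200),30))
go(.464,.0325,.0787)"
```

```text
time: 12.65
position: [0.4629, -0.0637, 0.1389]
tool_rot: [-2.221, -2.221, -0.001]
ft_force: [1.0, 0.0, -0.6]
grip_width: 0.685
grip_force: 20.0
time: 13.15
position: [0.4635, 0.0312, 0.1388]
tool_rot: [2.222, 2.22, -0.002]
ft_force: [-0.4, 0.7, -1.4]
grip_width: 0.689
grip_force: 20.0
(20, 19, 50, 14) (344.7514681700728, 195.17571059431523, (328, 181, 32, 32))
t 13.2 pos [0.4637 0.0306 0.1389] F [ 0.7 -0.8 -0.2] w 0.689
shift [ 1.9  0.4 60.2] xaxis [ 0.002  1.    -0.001]
```

View pics/c.png

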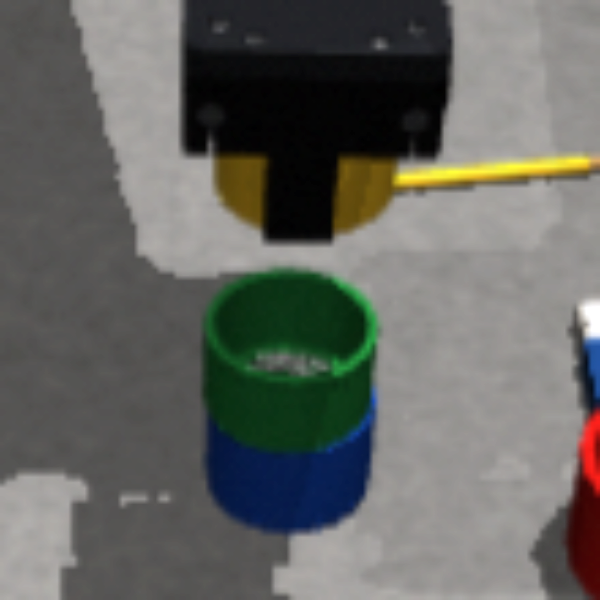

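The yellow sieve is centred at column 305 of the crop, against about 297 expected above the green (203–378, rim 270–378). I'll shift it −2 mm in y and lower it.

```bash
python3 -m crank '[[[-2,0,20,0,0.6],[0,0,20,0,0.6],[0,0,10,0,0.6],[0,0,6,0,0.6],[0,0,3,0,0.6],[0,0,1,0,0.6],[0,0,0,0,0.6],[0,0,0,0,0.6]]]' 20
python3 -c "
from h import *
go(.464,.0325,.0787)"
```

```text
time: 13.87
position: [0.4645, 0.0305, 0.0799]
tool_rot: [2.221, 2.221, 0.002]
ft_force: [-0.3, 0.1, -0.6]
grip_width: 0.686
grip_force: 20.0
t 13.87 pos [0.4645 0.0305 0.0799] F [-0.3  0.1 -0.6] w 0.686
shift [ 2.  -0.5  1.2] xaxis [0. 1. 0.]
```

```bash
python3 -m crank '[[[0,0,2,0,0.6],[0,0,0,0,-1],[0,0,0,0,-1],[0,0,0,0,-1],[0,0,-15,0,-1],[0,0,-35,0,-1],[0,20,-20,0,-1],[20,25,0,0,-1],[25,30,0,0,-1],[25,30,0,0,-1]]]' 20
python3 -m crank '[[[25,30,0,0,-1],[25,30,0,0,-1],[10,0,20,0,-1],[0,0,20,0,-1],[0,0,10,0,-1],[0,0,0,0,-1]]]' 20
python3 -c "
from h import *
s=get_image('scene');t=get_image('top')
a=cv2.resize(s['pixels'][130:240,290:400,::-1],(600,600))
cv2.imwrite('pics/d.png',cv2.convertScaleAbs(a,alpha=1.8))
for d,p,q in((t,(288,304),.09),(s,(344,180),.09)):
  b=blob(d,'medium',p,25);print(b,ray(d,b[0],b[1],.091))
print(blob(s,'fine',(344,200),30))
b=blob(t,'coarse',(211,279),35);print(b,ray(t,b[0],b[1],.03))
go(.6295,.1625,.012)"
```

```text
time: 14.7
position: [0.5703, 0.1013, 0.1481]
tool_rot: [2.222, 2.22, 0.004]
ft_force: [0.2, -0.6, 0.6]
grip_width: 0.995
grip_force: 0.0
time: 15.2
position: [0.6266, 0.1597, 0.0939]
tool_rot: [-2.22, -2.22, 0.009]
ft_force: [-0.7, 0.1, 0.0]
grip_width: 1.002
grip_force: 0.0
(287.38634414136214, 304.80116658088866, (270, 287, 36, 36)) [0.46332124 0.03119667 0.091     ]
(345.6533839342188, 180.54664769133458, (329, 163, 35, 38)) [0.46193318 0.03905163 0.091     ]
(341.9119889119889, 205.93555093555094, (331, 199, 22, 15))
(213.153480475382, 279.88296547821164, (194, 260, 42, 42)) [0.50804951 0.16762768 0.03      ]
t 15.3 pos [0.6287 0.1596 0.0974] F [ 0.3 -0.1  0.6] w 1.001
shift [ 3.   0.8 85.4] xaxis [ 0.001  1.    -0.   ]
```

View pics/d.png

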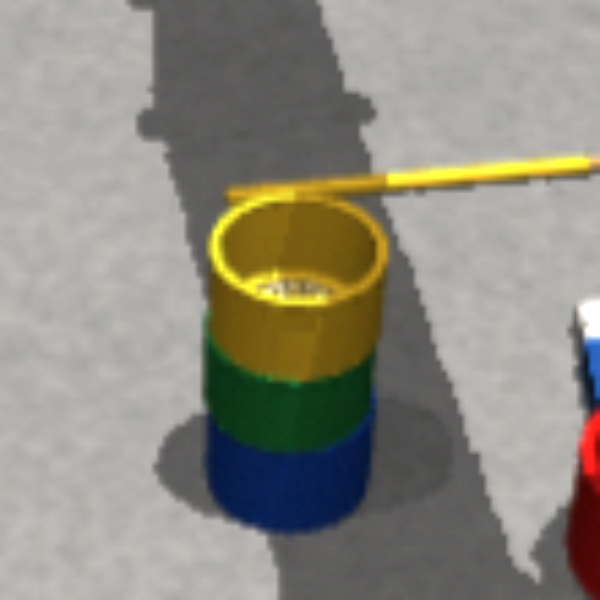

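Yellow is home and straight (rim centred at (298,250) in the crop), shifted about 1.5 mm to +y, which is within play. Next the coarse sieve.

```bash
python3 -m crank '[[[3,1,30,0,-1],[0,0,30,0,-1],[0,0,20,0,-1],[0,0,4,0,-1],[0,0,0,0,-1],[0,0,0,0,-1]]]' 20
python3 -c "
from h import *
go(.6295,.1625,.013)"
```

```text
time: 15.8
position: [0.6313, 0.1633, 0.0154]
tool_rot: [2.221, 2.22, 0.004]
ft_force: [1.0, 0.2, -0.8]
grip_width: 0.999
grip_force: 0.0
t 15.8 pos [0.6313 0.1633 0.0154] F [ 1.   0.2 -0.8] w 0.999
shift [-0.8 -1.8  2.4] xaxis [0.001 1.    0.001]
```

```bash
python3 -m crank '[[[0,0,2,0,0.6],[0,0,0,0,0.6],[0,0,0,0,0.6],[0,0,0,0,0.6],[0,0,0,0,0.6],[0,0,0,0,0.6],[0,0,0,0,0.6],[0,0,0,0,0.6]]]' 20
python3 -c "
from h import *
go(.4645,.034,.175)"
python3 -m crank '[[[0,0,-20,0,0.6],[0,0,-40,0,0.6],[0,0,-40,0,0.6],[0,0,-40,0,0.6],[-15,-20,-22,0,0.6],[-25,-30,0,0,0.6],[-25,-30,0,0,0.6],[-25,-30,0,0,0.6],[-20,-30,0,0,0.6],[-20,-25,0,0,0.6]]]' 20
python3 -m crank '[[[0,0,0,0,0.6],[0,0,0,0,0.6],[0,0,0,0,0.6]]]' 20
python3 -c "
from h import *
s=get_image('scene')
a=cv2.resize(s['pixels'][110:230,280:400,::-1],(600,600))
cv2.imwrite('pics/e.png',cv2.convertScaleAbs(a,alpha=1.8))
go(.4645,.034,.1127)"
```

```text
time: 16.47
position: [0.6301, 0.1636, 0.0117]
tool_rot: [2.221, 2.221, 0.001]
ft_force: [-0.7, -0.0, 3.9]
grip_width: 0.693
grip_force: 20.0
t 16.47 pos [0.6301 0.1636 0.0117] F [-0.7 -0.   3.9] w 0.693
shift [-129.5 -165.5 -163.5] xaxis [-0.  1.  0.]
time: 17.3
position: [0.4624, 0.0322, 0.1724]
tool_rot: [-2.221, -2.22, 0.001]
ft_force: [0.5, -0.1, 0.3]
grip_width: 0.693
grip_force: 20.0
time: 17.55
position: [0.4653, 0.034, 0.1734]
tool_rot: [2.221, 2.222, 0.002]
ft_force: [0.3, -0.1, -0.5]
grip_width: 0.695
grip_force: 20.0
t 17.6 pos [0.4656 0.0342 0.1734] F [ 0.2  0.1 -0.4] w 0.692
shift [-0.2 -1.1 60.7] xaxis [-0.001  1.     0.   ]
```

View pics/e.png

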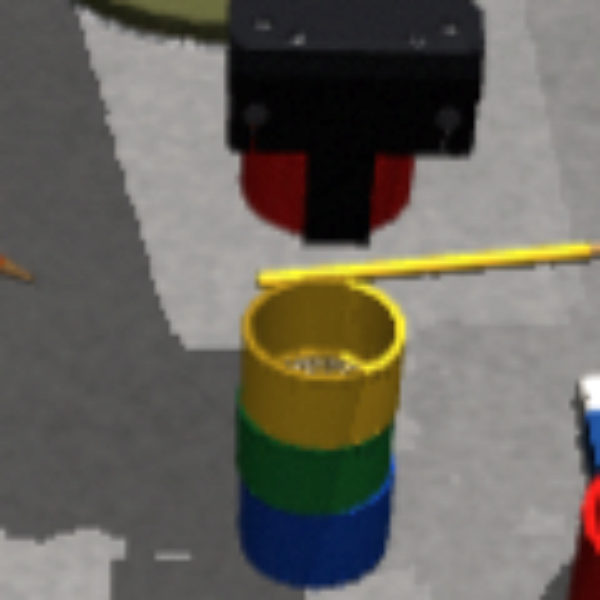

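Red spans 241–413 (centre 327, about 330 expected) above yellow at 242–406, so they agree to 1 mm. Lowering it.

```bash
python3 -m crank '[[[1,-1,20,0,0.6],[0,0,20,0,0.6],[0,0,10,0,0.6],[0,0,6,0,0.6],[0,0,3,0,0.6],[0,0,3,0,0.6],[0,0,0,0,0.6],[0,0,0,0,0.6]]]' 20
python3 -c "
from h import *
go(.464,.034,.1117)"
```

```text
time: 18.27
position: [0.4646, 0.0346, 0.1119]
tool_rot: [2.221, 2.221, 0.002]
ft_force: [-0.5, 0.9, -0.1]
grip_width: 0.692
grip_force: 20.0
t 18.27 pos [0.4646 0.0346 0.1119] F [-0.5  0.9 -0.1] w 0.692
shift [-0.6 -0.6  0.2] xaxis [0. 1. 0.]
```

```bash
python3 -m crank '[[[0,0,1,0,-1],[0,0,0,0,-1],[0,0,0,0,-1],[0,0,-15,0,-1],[0,0,-35,0,-1],[-20,20,-20,0,-1],[-30,25,0,0,-1],[-30,25,0,0,-1],[-30,25,0,0,-1],[-30,25,0,0,-1]]]' 20
python3 -m crank '[[[-30,25,0,0,-1],[-25,25,30,0,-1],[-5,2,30,0,-1],[0,0,30,0,-1],[0,0,0,0,-1]]]' 20
python3 -c "
from h import *
s=get_image('scene');t=get_image('top')
a=cv2.resize(s['pixels'][110:230,280:400,::-1],(600,600))
cv2.imwrite('pics/f.png',cv2.convertScaleAbs(a,alpha=1.8))
for d,p,bi in((t,(288,304),(.0014,.0032,0)),(s,(346,165),(-.0021,-.0056,0))):
  b=blob(d,'coarse',p,25);print(b,ray(d,b[0],b[1],.125)+bi)
go(.637,-.1665,.022)"
```

```text
time: 19.1
position: [0.5851, -0.1065, 0.1807]
tool_rot: [2.219, 2.223, 0.002]
ft_force: [-0.4, -0.1, 0.4]
grip_width: 1.002
grip_force: 0.0
time: 19.52
position: [0.6291, -0.1626, 0.0864]
tool_rot: [-2.217, -2.214, 0.011]
ft_force: [-1.5, 1.1, -0.9]
grip_width: 0.995
grip_force: 0.0
(288.2111540941328, 305.241134751773, (270, 287, 37, 37)) [0.46445293 0.03210587 0.125     ]
(345.841533180778, 166.9317315026697, (329, 151, 34, 34)) [0.46269939 0.03212371 0.125     ]
t 19.62 pos [ 0.6326 -0.1626  0.0926] F [-0.1  1.1  0.6] w 1.003
shift [-4.   4.6 70.6] xaxis [-0.  1.  0.]
```

View pics/f.png

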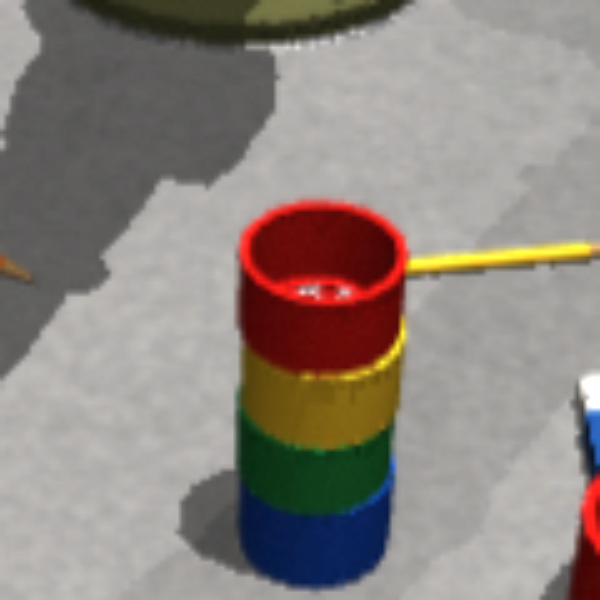

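The red sieve is seated (rim centre (323,252) in the crop) and the stack is straight. Now the lid.

```bash
python3 -m crank '[[[-3,3,30,0,-1],[0,0,25,0,-1],[0,0,12,0,-1],[0,0,0,0,-1],[0,0,0,0,-1]]]' 20
python3 -c "
from h import *
go(.637,-.1665,.022)"
```

```text
time: 20.03
position: [0.6372, -0.1657, 0.0279]
tool_rot: [2.22, 2.221, 0.002]
ft_force: [0.8, -0.6, 1.0]
grip_width: 1.0
grip_force: 0.0
t 20.03 pos [ 0.6372 -0.1657  0.0279] F [ 0.8 -0.6  1. ] w 1.0
shift [-0.8 -0.2  5.9] xaxis [-0.001  1.     0.   ]
```

```bash
python3 -m crank '[[[-1,0,5,0,1],[0,0,0,0,1],[0,0,0,0,1],[0,0,0,0,1],[0,0,0,0,1],[0,0,0,0,1],[0,0,0,0,1],[0,0,0,0,1],[0,0,0,0,1],[0,0,0,0,1]]]' 20
python3 -m crank '[[[0,0,0,0,1],[0,0,0,0,1]]]' 20
python3 -c "
from h import *
go(.4636,.032,.2)"
```

```text
time: 20.87
position: [0.6363, -0.167, 0.0212]
tool_rot: [-2.221, -2.221, -0.0]
ft_force: [1.1, 0.4, -0.6]
grip_width: 0.324
grip_force: 0.0
time: 21.03
position: [0.6363, -0.167, 0.0212]
tool_rot: [2.221, 2.221, 0.0]
ft_force: [0.1, -0.3, 0.3]
grip_width: 0.246
grip_force: 20.0
t 21.03 pos [ 0.6363 -0.167   0.0212] F [ 0.1 -0.3  0.3] w 0.246
shift [ 199.  -172.7 -178.8] xaxis [-0.  1.  0.]
```

```bash
python3 -m crank '[[[0,0,-20,0,1],[0,0,-40,0,1],[0,0,-40,0,1],[0,0,-40,0,1],[0,0,-30,0,1],[20,-20,-14,0,1],[30,-25,0,0,1],[30,-25,0,0,1],[30,-25,0,0,1],[30,-25,0,0,1]]]' 20
python3 -m crank '[[[30,-25,0,0,1],[20,-20,0,0,1],[8,-7,0,0,1],[0,0,0,0,1],[0,0,0,0,1],[0,0,0,0,1]]]' 20
python3 -c "
from h import *
s=get_image('scene')
a=cv2.resize(s['pixels'][90:210,280:400,::-1],(600,600))
cv2.imwrite('pics/g.png',cv2.convertScaleAbs(a,alpha=1.8))
go(.4636,.032,.1552)"
```

```text
time: 21.87
position: [0.5148, -0.026, 0.2049]
tool_rot: [-2.222, -2.221, -0.0]
ft_force: [0.6, 0.3, 0.9]
grip_width: 0.243
grip_force: 20.0
time: 22.37
position: [0.4649, 0.0298, 0.2054]
tool_rot: [2.223, 2.219, 0.001]
ft_force: [-0.0, -0.4, 0.1]
grip_width: 0.247
grip_force: 20.0
t 22.42 pos [0.465  0.0296 0.2053] F [ 1.1 -0.3 -0.5] w 0.248
shift [ 2.4 -1.4 50.1] xaxis [ 0.002  1.    -0.001]
```

View pics/g.png

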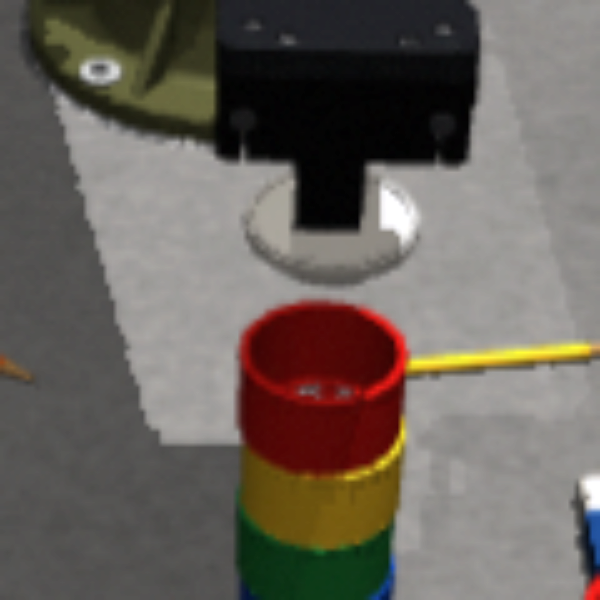

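The lid spans 246–419 (centre 332, about 329 expected) over red at 239–407, within 1 mm. Lowering it.

```bash
python3 -m crank '[[[0,-1,15,0,1],[0,0,15,0,1],[0,0,8,0,1],[0,0,6,0,1],[0,0,3,0,1],[0,0,2,0,1],[0,0,1,0,1],[0,0,0,0,1],[0,0,0,0,1]]]' 20
python3 -c "
from h import *
go(.464,.032,.1552)"
```

```text
time: 23.17
position: [0.4636, 0.0311, 0.1557]
tool_rot: [2.221, 2.221, 0.001]
ft_force: [0.1, 0.3, -0.6]
grip_width: 0.249
grip_force: 20.0
t 23.17 pos [0.4636 0.0311 0.1557] F [ 0.1  0.3 -0.6] w 0.249
shift [0.9 0.4 0.5] xaxis [-0.  1.  0.]
```

```bash
python3 -m crank '[[[0,0,0.5,0,-1],[0,0,0,0,-1],[0,0,0,0,-1],[0,0,0,0,-1],[0,0,0,0,-1],[0,0,0,0,-1],[0,0,-15,0,-1],[0,0,-30,0,-1],[0,0,-30,0,-1],[20,0,-10,0,-1]]]' 20
python3 -m crank '[[[40,10,0,0,-1],[40,10,0,0,-1],[40,10,0,0,-1],[40,10,0,0,-1],[30,0,0,0,-1],[0,0,0,0,-1],[0,0,0,0,-1],[0,0,0,0,-1]]]' 20
python3 -c "
from h import *
s=get_image('scene');t=get_image('top')
a=cv2.resize(s['pixels'][110:230,280:400,::-1],(400,400));b=cv2.resize(t['pixels'][225:385,210:370,::-1],(400,400))
cv2.imwrite('pics/i.png',cv2.convertScaleAbs(np.hstack([a,b]),alpha=1.6))
cv2.imwrite('pics/j.png',s['pixels'][:,:,::-1])
"
```

```text
time: 24.0
position: [0.4655, 0.0475, 0.244]
tool_rot: [2.226, 2.212, 0.008]
ft_force: [1.3, -0.9, -1.2]
grip_width: 0.92
grip_force: 0.0
time: 24.67
position: [0.5034, 0.24, 0.2395]
tool_rot: [2.221, 2.22, -0.002]
ft_force: [0.3, -0.3, -0.6]
grip_width: 1.002
grip_force: 0.0
```

View pics/i.png

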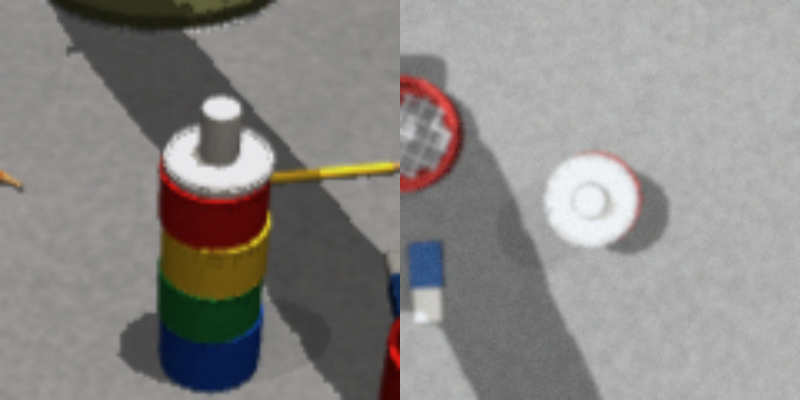

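View pics/j.png

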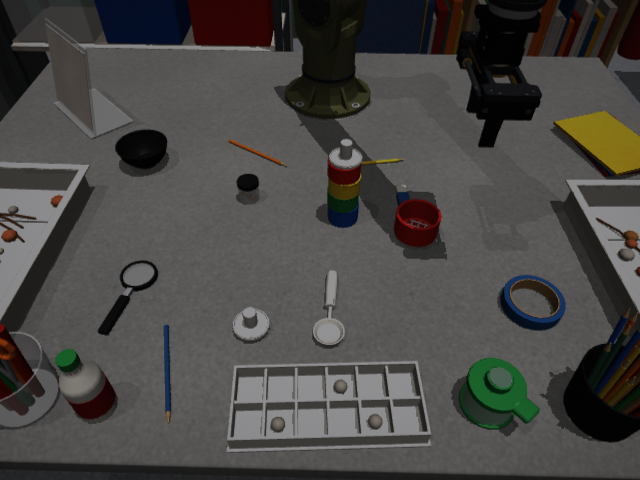

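The last pictures show blue, green, yellow, red and the white lid stacked upright at (344,190), with a level lid. The bystanders haven't moved and the gripper is clear. Handing in.

```bash
python3 -c "
from bench import job
print(job.close_job())"
```

```text
the job is handed in; nothing more can be done
None
```

The sieve set is stacked on the blue pan in the order asked (green, yellow, red, white lid). Every part looks fully home and the stack straight in the last pictures, nothing else was moved, and the job was handed in at about 25 s; no verdict came back.

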